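# Rack a coated test panel and take a film-thickness reading

## Robot

A 7-joint arm with a two-finger parallel gripper is mounted at the origin on a cart in front of the work surface, level with it; the furniture and walls round the work are solid. World frame = base frame: x ahead of the robot, y to its left, z up, the work surface at z = 0. Lengths are in m, angles in degrees, forces in N, time in s.
With the tool pointing down it reaches from about 0.35 to 0.9 m from the base axis. Payload 8.1 kg.
Tool frame: the origin (TCP) lies on the centre line of the jaws, within the pads' length; the fingertips stand 19 mm ahead of it and the grasp point (between the pads) is the TCP; z points along the fingers, y is the line along which they close (so a half turn about z gives the same grasp; the last joint's range is limited). The gripper opens to 85 mm and grips with 20 to 120 N. Pads are 22 mm wide; open, the fingers measure 114 mm over their backs; the gripper's body (76 mm by 85 mm) begins 54 mm behind the grasp point. The pads swing forward as they close: fully open they stand 13 mm farther back than shut.
Start: joints at [65.741, 24.895, 1.432, 90.138, -0.665, 64.973, -4.303], TCP at [0.197, -0.593, 0.25] pointing down, gripper open.
Joint ranges: [-149.89, 149.89], [-25.12, 119.58], [-72.63, 75.52], [4.76, 147.25], [-75.54, 255.54], [6.69, 114.76], [-157.13, 157.13]. Speed limits (degrees/s): [127.2, 127.2, 172.46, 172.46, 180, 180, 180].

## Interface

Orientations are given as [roll, pitch, yaw] about the fixed x, y, z axes, in that order (R = Rz(yaw) Ry(pitch) Rx(roll)).
In Python, from station import ctrl, get_image, camera_info gives the robot as it stands.
- The arm moves only by the tool carry_out, never from a script. Its argument "increments" is a list that holds one entry, the list of rows, each a list of 7 numbers: the shift along the tool's x, y, z as a fraction of full scale, then the turn, a rotation vector about the tool's x, y, z as a fraction of full scale, then the finger opening in mm, from 0 to 85.4. In form: [[[dx, dy, dz, rx, ry, rz, jaw], ...]]. A call has 1 to 12 rows; each row shifts and turns the commanded pose from where the row before left it, along the tool's axes as they then stand; what a row does not reach is not made up. Full scale, the value 1, is 0.02 m for a shift and 4 degrees for a turn. A row lasts 1/12 s, in which the tool goes at most 41.7 mm and 7.16 degrees, less where a joint would pass 70% of its speed; a pose out of reach is approached as far as the arm can. A call with a number of a shift or a turn outside -1 to 1 is refused whole. A call with a gripper value outside its range is refused whole. The fingers move at their own pace and stop on an object; "grip_force" is the grip in N (left out, the last holds). Time passes only in rows, so rows that do not move let the fingers close. It gives the time, the measured TCP pose, the force, the opening and the grip force at its end, in the units of the state.
- ctrl.read_state(): the state, without advancing time (a new reading comes with each control period).
- get_image(name): name is "scene" or "side" or "wrist"; returns the picture (480x640x3 uint8, blue, green, red); there is no depth.
- camera_info(name): a dict with "fx", "fy", "cx", "cy" (pixels), "view" (4x4, takes a point from world to camera coordinates). Camera axes: x right, y down, z forward; pixel columns grow to the right and rows downward; lengths in m; the calibration is good to about 2 mm. A picture is of the moment at which its call begins: read the wrist's pose just before it. camera_info takes no time and is no camera call; for the wrist camera it gives the pose at the moment of the call.
- ctrl.sign_off(): hands the job in; it is judged then, once.
The state is a dict: "t": time; "joint_positions": joint angles; "dq": joint speeds; "effort": joint torques, N m; "eef_pos": TCP position; "tool_rot": TCP orientation; "wrist_force": force on the tool from outside, world axes, zero at the start; "moment": the same for the moment, N m; "finger_gap": finger opening in m; "grasp_force": force on a finger pad.
Only numpy, scipy, OpenCV 4.12 (cv2) and the standard library are available. Lean on these libraries where they do the work, as an engineer would, in place of code of your own. Each camera call takes 0.05 s, during which the arm holds its last target. There are 200 camera calls.

## Task

Take the coated test panel off the low drying block and stand it on edge in the empty slot of the sloping panel rack: fully down in the slot, leaning flat on its back rest, ringed face outwards and hanging hole at the top, then let go of it. Then draw the cordless thickness probe out of its desk stand and set its tip inside the ring on that panel, square to the panel, pressing lightly so that the spring sleeve is about half way in and never hard against its stop. Finish while still holding the probe there for the reading, and leave everything else on the bench, and the panel already in the rack, where it is.

Things in the scene. Friction and masses are not known exactly. Their poses are not given: they have to be found in the camera images.
- panel: Grey coated metal test panel, 110 x 62 x 6 mm, 0.12 kg, lying at the start on the drying block, ringed face up. Origin: centre of its underside (plain face). x along its length towards the end with the 7 mm hanging hole (hole centre x = +45 mm), y across its width, z out of the ringed face (at z = 6 mm).
- panel_spot (a point): Centre of the thin dark ring (24 mm diameter) on the panel's ringed face: 10 mm from the middle of the panel towards the hole end, at (10, 0, 6) mm in the panel's frame. Axes as the panel's.
- block: Low fixed drying block, 90 x 40 x 16 mm, on which the panel lies lengthways; the panel overhangs it by 11 mm on each long side, so fingers can close on the panel's long edges from above. Origin: centre of its underside; z up.
- rack: Fixed sloping panel rack, base 130 x 250 mm, 0.1 m high. Origin: centre of its underside; x to its back, y across, z up. Two stations side by side: at y = +62.5 mm one that holds a panel already, at y = -62.5 mm the empty one. Panels stand with the lower edge in front and lean back towards x.
- slot: Empty station of the rack. Origin: middle of the slot's floor, at the foot of the back rest's face. x: up the slope (40 degrees above horizontal, to the rack's back); y across; z: square out of the back rest. Back rest: x = 0 to 98 mm, only 40 mm wide, so fingers pass beside it. A panel fully home has its origin at (55, 0, 0) mm here and its axes along these.
- slot_mouth (a point): Middle of the mouth of that slot, (11, 0, 5) mm in the slot's frame; axes as the slot's. The slot is 11 mm deep, 68 mm wide in y between end stops 8 mm thick; in z 10 mm wide at the floor, 12 mm at the mouth (6 mm panel), behind a lip 3 mm thick. Friction can hold a panel let go part way: push it down to the floor.
- stand: Fixed desk stand of the probe: foot 84 x 76 x 6 mm, block 56 x 56 mm up to 48 mm height, with a vertical 16.5 mm round hole in the middle in which the probe's nose stands. Origin: centre of its underside; z up.
- probe: Cordless thickness probe, 0.09 kg, upright in the desk stand. Origin: centre of the underside of its square grip, at the start 48 mm above the bench. z along the probe away from its tip (up at the start), x and y square to the grip's flats. Grip 20 x 20 mm, z = 0 to 62 mm, then a 6 mm cap; nose 14.4 mm round, z = -30 to 0, sleeve below it. Lift it straight up by 45 mm to clear the stand.
- probe_tip (a point): Centre of the flat end of the probe's 10 mm round spring sleeve, 40 mm from the probe's origin along -z when the sleeve is fully out. Axes as the probe's.
- sleeve (a joint): How far the spring sleeve is pushed into the probe: 0 fully out, 0.008 m against its stop. It takes 1 N to start it and 0.7 N more for each mm, so about 4 N half way.
- panel_old: A second, equal coated panel that already stands in the rack's other station; leave it. Origin and axes as the panel's.
- tip_rack: Pipette tip rack, 82 x 118 x 26 mm, standing on the bench; leave it. Origin: centre of its underside.
- petri: Closed petri dish, 91 mm across, 16 mm high; leave it. Origin: centre of its underside.
- dye: Small capped bottle, 46 mm across, 95 mm high; leave it. Origin: centre of its underside.

How it is judged:
By the outcome, as a careful person would: the job done as asked, in the order asked, and still so for the second after the job is handed in, while the arm keeps its last pose, push and grip.
It also fails if it takes over 67 s, if anything falls off the work surface, if the arm or the gripper's body presses on something with over 40 N, if the wrist force passes 120 N, or if a joint passes its speed limit or range.

## Working session

There is one attempt and no reset: what is moved stays moved. The work goes in short steps, Python scripts to look and compute and a tool call to move; the robot and the scene stay as the last step left them, time stands still between calls to the robot, and variables do not carry over. Pictures are saved under pics/ and viewed, at most 10 in all, crops included, and the job is handed in when it is done.

Besides the shell and the picture viewer there is one more tool, called after "Request:" as name(argument=value, ...) on one line, values as JSON. carry_out: Moves the arm, as the interface text tells. Shift numbers are shares of 0.02 m and turn numbers shares of 4 degrees, none past 1 either way. Its arguments: {"type":"object","properties":{"increments":{"type":"array"},"grip_force":{"type":"number"}},"required":["increments"]}

```bash
ls; mkdir -p pics; python3 - <<'E'
from station import ctrl,get_image,camera_info
import cv2,numpy as np
s=ctrl.read_state();print({k:s[k] for k in('t','eef_pos','tool_rot','finger_gap')})
a=get_image('scene');b=get_image('side')
cv2.imwrite('pics/scene.png',a);cv2.imwrite('pics/side.png',b)
for n in('scene','side','wrist'):
  c=camera_info(n);print(n,c['fx'],c['cx'],c['cy']);print(np.round(c['view'],3))
E
```

```text
pics
{'t': 0.0, 'eef_pos': array([ 0.19687902, -0.59268775,  0.24953068]), 'tool_rot': array([-1.79912794e+02,  8.43163155e-03,  1.83762025e+01]), 'finger_gap': 0.08574194320600473}
scene 549.2248889890716 316.07658459138975 239.61651945492645
[[-0.818 -0.575 -0.02   0.4  ]
 [-0.295  0.448 -0.844  0.197]
 [ 0.495 -0.684 -0.536  1.044]
 [ 0.     0.     0.     1.   ]]
side 471.5492873393118 325.85651904920866 237.79959085379554
[[ 0.999  0.04   0.017 -0.465]
 [ 0.037 -0.588 -0.808  0.039]
 [-0.022  0.808 -0.589  1.181]
 [ 0.     0.     0.     1.   ]]
wrist 356.55091328507586 324.98501427291535 236.52061288302087
[[ 0.315 -0.949 -0.001 -0.624]
 [-0.905 -0.301  0.302 -0.039]
 [-0.287 -0.094 -0.953  0.379]
 [ 0.     0.     0.     1.   ]]
```

View pics/scene.png

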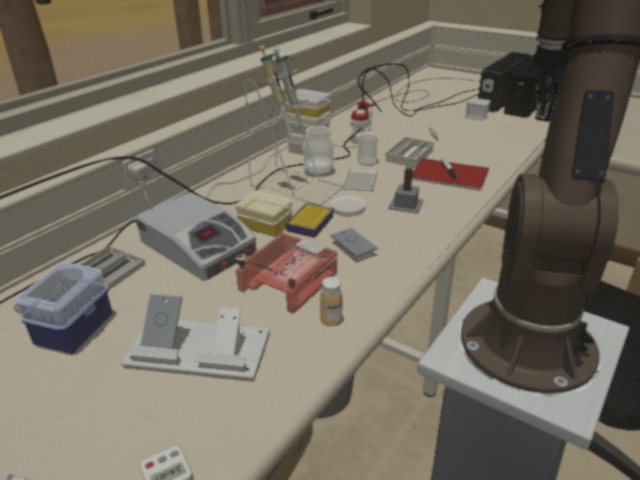

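View pics/side.png

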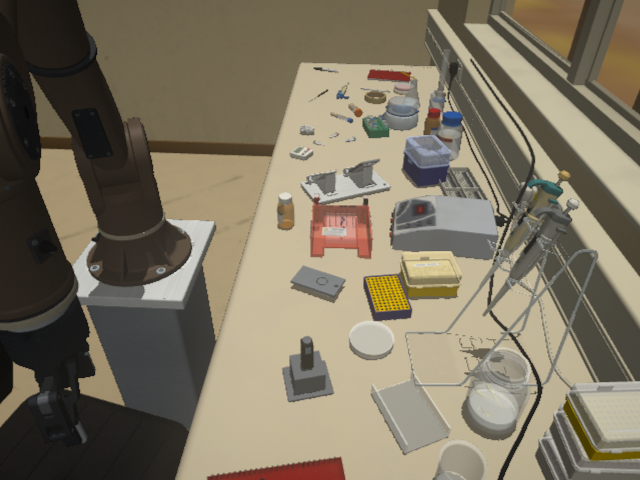

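The scene view shows the panel at (354,243), the probe at (407,188) and the rack at (197,346). In the side view they are at (318,283), (308,365) and (345,183). I'll get rough positions from these, then close in with the wrist camera.

```bash
cat > h.py <<'E'
from station import ctrl,get_image,camera_info
import cv2,numpy as np
from scipy.spatial.transform import Rotation as R
np.set_printoptions(precision=4,suppress=True)
def ray(c,p):
    V=np.array(c['view']);d=np.array([(p[0]-c['cx'])/c['fx'],(p[1]-c['cy'])/c['fy'],1.])
    return -V[:3,:3].T@V[:3,3], V[:3,:3].T@d
def tri(obs):
    A=0;b=0;L=[]
    for c,p in obs:
        o,d=ray(c,p);d=d/np.linalg.norm(d);P=np.eye(3)-np.outer(d,d);A=A+P;b=b+P@o;L.append((o,P))
    x=np.linalg.solve(A,b);return x,[round(1e3*float(np.linalg.norm(P@(x-o))),1) for o,P in L]
def onz(c,p,z):
    o,d=ray(c,p);return o+d*(z-o[2])/d[2]
def proj(c,X):
    V=np.array(c['view']);q=V[:3,:3]@np.asarray(X)+V[:3,3]
    return np.array([q[0]/q[2]*c['fx']+c['cx'],q[1]/q[2]*c['fy']+c['cy']])
def steps(pos,rot,n=None):
    """rows from the current pose to pos,rot (Rotation); straight in world, printed in tool units"""
    s=ctrl.read_state();p0=np.array(s['eef_pos']);r0=R.from_euler('xyz',s['tool_rot'],degrees=True)
    return r0.inv().apply(np.array(pos)-p0)/.02,(r0.inv()*rot).as_rotvec(degrees=True)/4
E
python3 - <<'E'
from h import *
a,b=camera_info('scene'),camera_info('side')
for n,p,q in[('spot',(352,238),(322,282)),('probe cap',(408,169),(307,339)),('stand foot front',(418,211),(290,398)),('dye top',(331,284),(285,197)),('old top',(166,296),(362,163))]:
  print(n,tri([(a,p),(b,q)]))
S=cv2.imread('pics/scene.png');D=cv2.imread('pics/side.png')
f=lambda I,x,y,w,h,k:cv2.resize(I[y:y+h,x:x+w],None,fx=k,fy=k,interpolation=cv2.INTER_CUBIC)
A=f(S,115,285,160,100,2.5);B=f(D,295,150,100,60,4);C=f(S,325,160,100,100,3);E=f(D,270,260,100,100,3)
o=np.zeros((600,800,3),np.uint8);o[:250,:400]=A;o[:240,400:800]=B;o[260:560,:300]=C;o[260:560,400:700]=E
cv2.imwrite('pics/z.png',o)
E
```

```text
spot (array([ 0.459 , -0.1071,  0.0217]), [1.6, 1.6])
probe cap (array([ 0.4433, -0.3572,  0.1103]), [1.7, 1.7])
stand foot front (array([ 0.4143, -0.3841, -0.0211]), [0.1, 0.1])
dye top (array([0.3491, 0.1477, 0.0885]), [1.4, 1.4])
old top (array([0.5653, 0.3607, 0.0954]), [10.6, 10.6])
```

View pics/z.png

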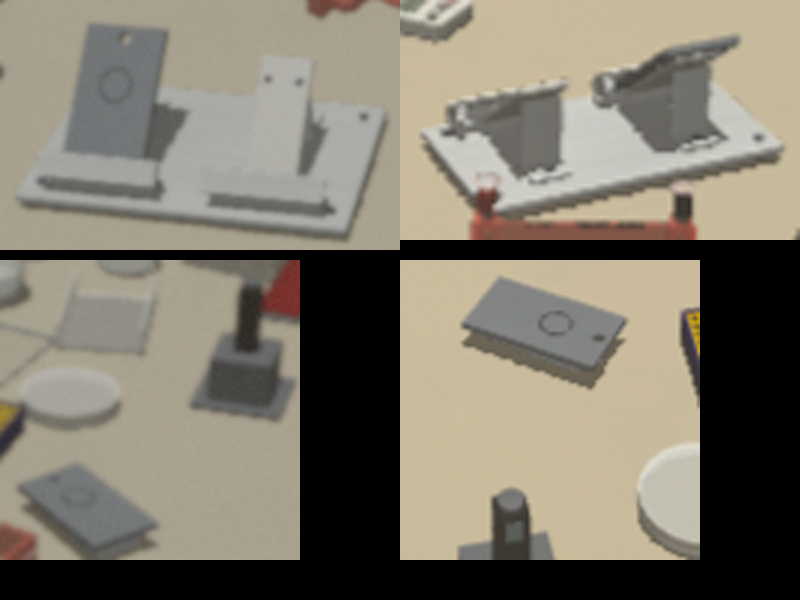

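Side-view panel corners come out at about (303,266), (345,280), (332,296) and (291,282), with the hole at (336,286). The rack leans towards +x, with the empty slot on its -y side.

```bash
python3 - <<'E'
from h import *
a,b=camera_info('scene'),camera_info('side')
print('panel',*[onz(b,p,.022)for p in[(303.3,266),(345.3,280.3),(331.7,295.7),(291,281.7),(336.3,286),(322,282)]],sep='\n')
print('rack scene',*[onz(a,p,.008)for p in[(123,363.8),(253.8,374),(269,327.8)]],sep='\n')
print('rack side',*[onz(b,p,.008)for p in[(301,182.5),(315,198),(390,186),(370,171)]],sep='\n')
print('probe',onz(b,(307,338),.116),onz(a,(408,169),.116))
c=camera_info('wrist');s=ctrl.read_state();V=c['view'];r=R.from_euler('xyz',s['tool_rot'],degrees=True)
print('cam in tool',r.inv().apply(-V[:3,:3].T@V[:3,3]-s['eef_pos']));print(r.inv().as_matrix()@V[:3,:3].T)
E
```

```text
panel
[ 0.4136 -0.052   0.022 ]
[ 0.5133 -0.0973  0.022 ]
[ 0.4838 -0.1503  0.022 ]
[ 0.3901 -0.1095  0.022 ]
[ 0.4932 -0.1179  0.022 ]
[ 0.4604 -0.1063  0.022 ]
rack scene
[0.5902 0.4723 0.008 ]
[0.3739 0.3566 0.008 ]
[0.4294 0.246  0.008 ]
rack side
[0.3731 0.3709 0.008 ]
[0.4219 0.2814 0.008 ]
[0.6493 0.3684 0.008 ]
[0.5909 0.4622 0.008 ]
probe [ 0.4451 -0.3592  0.116 ] [ 0.4361 -0.346   0.116 ]
cam in tool [ 0.0766 -0.0002 -0.1225]
[[ 0.     -0.9534 -0.3017]
 [ 1.     -0.0001  0.0003]
 [-0.0003 -0.3017  0.9534]]
```

```bash
cat >> h.py <<'E'
from scipy.linalg import logm
def T(pos,rot):
    M=np.eye(4);M[:3,:3]=rot.as_matrix();M[:3,3]=pos;return M
def now():
    s=ctrl.read_state();return T(s['eef_pos'],R.from_euler('xyz',s['tool_rot'],degrees=True))
def screw(A,B,n):
    X=np.real(logm(np.linalg.inv(A)@B))
    w=np.degrees([X[2,1],X[0,2],X[1,0]]);
    return np.round(np.r_[X[:3,3]/.02,w/4]/n,3)
def down(yaw): return R.from_euler('xyz',[180,0,yaw],degrees=True)
E
python3 - <<'E'
from h import *
B=T([.45,-.1025,.17],down(156))
A=now();M=T([.40,-.45,.25],down(70))
print(screw(A,M,20),screw(M,B,24))
E
```

```text
[ 0.634  0.101 -0.001 -0.001 -0.    -0.645] [ 0.689  0.417  0.167 -0.     0.    -0.896]
```

Request:
carry_out(increments=[[[0.634,0.101,0,0,0,-0.645,85],[0.634,0.101,0,0,0,-0.645,85],[0.634,0.101,0,0,0,-0.645,85],[0.634,0.101,0,0,0,-0.645,85],[0.634,0.101,0,0,0,-0.645,85],[0.634,0.101,0,0,0,-0.645,85],[0.634,0.101,0,0,0,-0.645,85],[0.634,0.101,0,0,0,-0.645,85],[0.634,0.101,0,0,0,-0.645,85],[0.634,0.101,0,0,0,-0.645,85]]])

```text
t: 0.93
eef_pos: [0.3171, -0.5469, 0.2503]
tool_rot: [180.0, 0.0, 44.4]
wrist_force: [0.4, 0.1, -0.2]
finger_gap: 0.0849
grasp_force: 0.0
```

Request:
carry_out(increments=[[[0.634,0.101,0,0,0,-0.645,85],[0.634,0.101,0,0,0,-0.645,85],[0.634,0.101,0,0,0,-0.645,85],[0.634,0.101,0,0,0,-0.645,85],[0.634,0.101,0,0,0,-0.645,85],[0.634,0.101,0,0,0,-0.645,85],[0.634,0.101,0,0,0,-0.645,85],[0.634,0.101,0,0,0,-0.645,85],[0.634,0.101,0,0,0,-0.645,85],[0.634,0.101,0,0,0,-0.645,85],[0,0,0,0,0,0,85],[0,0,0,0,0,0,85]]])

```text
t: 1.93
eef_pos: [0.4037, -0.4543, 0.2505]
tool_rot: [180.0, 0.0, 70.1]
wrist_force: [0.2, -0.5, -0.2]
finger_gap: 0.0854
grasp_force: 0.0
```

```bash
python3 - <<'E'
from h import *
import pickle
c=camera_info('wrist');im=get_image('wrist');cv2.imwrite('pics/w1.png',im);pickle.dump(c,open('w1.pkl','wb'))
s=ctrl.read_state();print(s['eef_pos'],s['tool_rot'],s['joint_positions'],s['wrist_force'])
print(proj(c,[.444,-.357,.116]),screw(now(),T([.45,-.1025,.17],down(156)),24))
E
```

```text
[ 0.403  -0.4552  0.2504] [-179.9983    0.0349   69.9406] [ 52.9175  24.192  -13.5364  91.7027   6.121   64.8187  17.8607] [ 0.367  -0.8632 -0.2515]
[332.7648  78.9509] [ 0.703  0.415  0.167 -0.     0.    -0.896]
```

Request:
carry_out(increments=[[[0.7,0.415,0.167,0,0,-0.896,85],[0.7,0.415,0.167,0,0,-0.896,85],[0.7,0.415,0.167,0,0,-0.896,85],[0.7,0.415,0.167,0,0,-0.896,85],[0.7,0.415,0.167,0,0,-0.896,85],[0.7,0.415,0.167,0,0,-0.896,85],[0.7,0.415,0.167,0,0,-0.896,85],[0.7,0.415,0.167,0,0,-0.896,85],[0.7,0.415,0.167,0,0,-0.896,85],[0.7,0.415,0.167,0,0,-0.896,85],[0.7,0.415,0.167,0,0,-0.896,85],[0.7,0.415,0.167,0,0,-0.896,85]]])

```text
t: 2.98
eef_pos: [0.5013, -0.292, 0.21]
tool_rot: [-180.0, 0.0, 113.0]
wrist_force: [-0.4, -0.2, -0.7]
finger_gap: 0.0849
grasp_force: 0.0
```

Request:
carry_out(increments=[[[0.7,0.415,0.167,0,0,-0.896,85],[0.7,0.415,0.167,0,0,-0.896,85],[0.7,0.415,0.167,0,0,-0.896,85],[0.7,0.415,0.167,0,0,-0.896,85],[0.7,0.415,0.167,0,0,-0.896,85],[0.7,0.415,0.167,0,0,-0.896,85],[0.7,0.415,0.167,0,0,-0.896,85],[0.7,0.415,0.167,0,0,-0.896,85],[0.7,0.415,0.167,0,0,-0.896,85],[0.7,0.415,0.167,0,0,-0.896,85],[0.7,0.415,0.167,0,0,-0.896,85],[0.7,0.415,0.167,0,0,-0.896,85]]])

```text
t: 3.98
eef_pos: [0.4615, -0.1053, 0.17]
tool_rot: [-180.0, 0.0, 156.0]
wrist_force: [0.7, -0.5, 0.0]
finger_gap: 0.0853
grasp_force: 0.0
```

Request:
carry_out(increments=[[[0,0,0,0,0,0,85],[0,0,0,0,0,0,85]]])

```text
t: 4.15
eef_pos: [0.4614, -0.1054, 0.1701]
tool_rot: [-180.0, 0.0, 155.9]
wrist_force: [-0.6, -0.4, 0.4]
finger_gap: 0.0847
grasp_force: 0.0
```

```bash
python3 - <<'E'
from h import *
import pickle
c=camera_info('wrist');im=get_image('wrist');pickle.dump(c,open('w2.pkl','wb'));cv2.imwrite('pics/w2.png',im)
s=ctrl.read_state();print(s['eef_pos'],s['tool_rot'])
print(proj(c,[.45,-.1025,.022]))
w1=cv2.imread('pics/w1.png')
o=np.zeros((600,800,3),np.uint8)
o[:300,:400]=cv2.resize(w1,(400,300),interpolation=cv2.INTER_AREA)
o[:300,400:]=cv2.resize(w1[0:150,240:440],(400,300),interpolation=cv2.INTER_CUBIC)
o[300:,:400]=cv2.resize(im,(400,300),interpolation=cv2.INTER_AREA)
cv2.imwrite('pics/z2.png',o)
E
```

```text
[ 0.4619 -0.106   0.1703] [-179.9702    0.0345  155.8227]
[322.9388 212.4688]
```

View pics/z2.png

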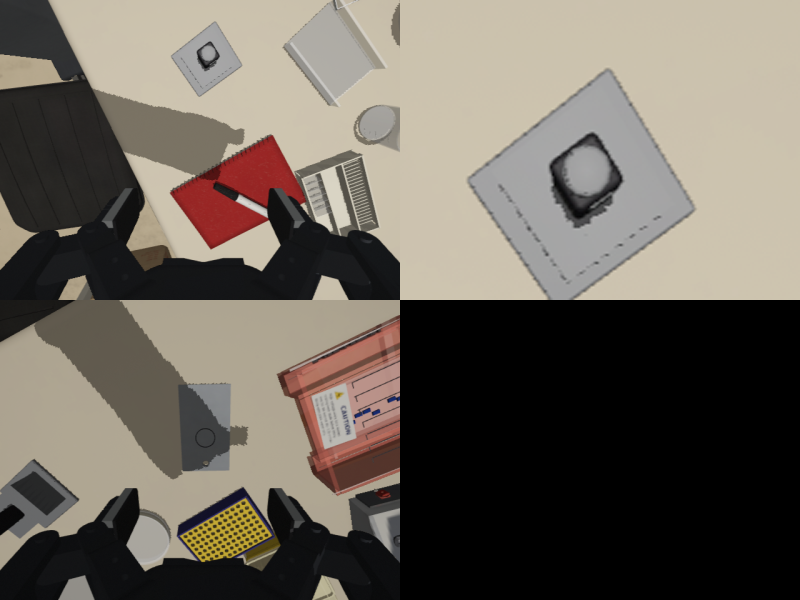

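In w1 (top row) the probe cap is at about (333,84), with the stand under it turned. In w2 (bottom) the panel's ring is at about (328,221) and the hole at (330,262), towards the fingers as planned. I'll go lower for a second view.

```bash
python3 - <<'E'
from h import *
print(screw(now(),T([.45,-.1025,.11],down(156)),4))
E
```

```text
[ 0.154 -0.021  0.753 -0.002  0.002 -0.011]
```

Request:
carry_out(increments=[[[0.154,-0.021,0.75,0,0,-0.01,85],[0.154,-0.021,0.75,0,0,-0.01,85],[0.154,-0.021,0.75,0,0,-0.01,85],[0.154,-0.021,0.75,0,0,-0.01,85],[0,0,0,0,0,0,85],[0,0,0,0,0,0,85]]])

```text
t: 4.7
eef_pos: [0.4498, -0.1022, 0.11]
tool_rot: [-180.0, -0.1, 156.0]
wrist_force: [0.3, -0.1, 0.7]
finger_gap: 0.0847
grasp_force: 0.0
```

```bash
python3 - <<'E'
from h import *
import pickle
c=camera_info('wrist');im=get_image('wrist');pickle.dump(c,open('w3.pkl','wb'));cv2.imwrite('pics/w3.png',im)
s=ctrl.read_state();print(s['eef_pos'],s['tool_rot'])
w2=cv2.imread('pics/w2.png')
o=np.zeros((600,800,3),np.uint8)
o[:600,:400]=cv2.resize(w2[110:290,270:390],(400,600),interpolation=cv2.INTER_CUBIC)
o[:600,400:]=cv2.resize(im[100:370,230:410],(400,600),interpolation=cv2.INTER_CUBIC)
cv2.imwrite('pics/z3.png',o)
E
```

```text
[ 0.4505 -0.102   0.1106] [179.9988   0.0263 156.0491]
```

View pics/z3.png

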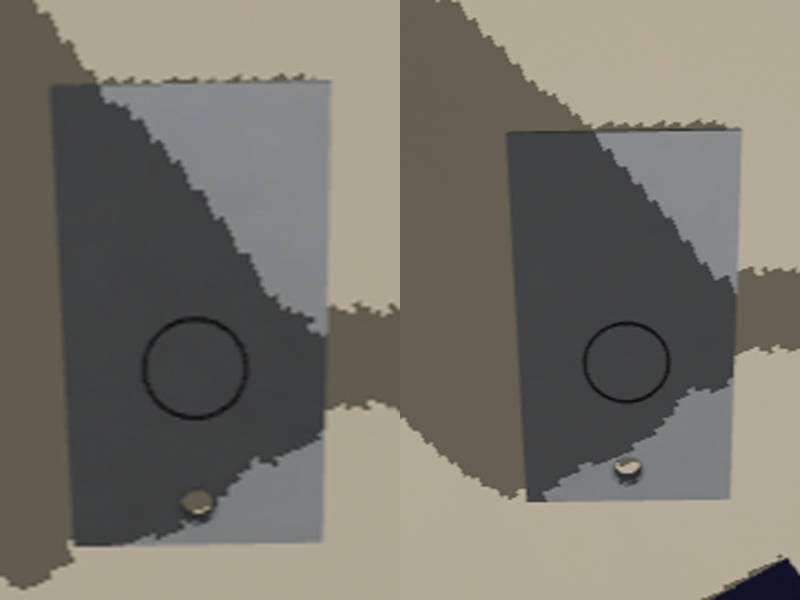

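Ring is at (195,368) on the left and (627,362) on the right. The panel corners are sharp in both views.

```bash
python3 - <<'E'
from h import *
import pickle
c2,c3=[pickle.load(open(f'w{i}.pkl','rb'))for i in(2,3)];b=camera_info('side')
L=np.array([(51,86),(331,81),(323,541),(74,546),(195,368)])/(10/3)+[270,110]
Q=(np.array([(507,132),(741,129),(730,498),(526,501),(627,362)])-[400,0])/(20/9)+[230,100]
for l,q in zip(L,Q):print(tri([(c2,l),(c3,q)]),onz(c2,l,.022)[:2],onz(c3,q,.022)[:2])
print('spot3',tri([(c2,L[4]),(c3,Q[4]),(b,(322,282))]))
for c,P in((c2,L),(c3,Q)):
  W=np.array([onz(c,p,.022)for p in P]);ctr=W[:4].mean(0);d=W[2]+W[3]-W[0]-W[1]
  print(ctr,np.degrees(np.arctan2(d[1],d[0])),np.linalg.norm(d)/2,np.linalg.norm(W[1]-W[0]),W[4]-ctr)
E
```

```text
(array([ 0.3861, -0.1051,  0.0127]), [0.1, 0.1]) [ 0.3863 -0.104 ] [ 0.3857 -0.1037]
(array([ 0.411 , -0.0468,  0.0141]), [0.0, 0.0]) [ 0.4104 -0.0476] [ 0.4098 -0.0477]
(array([ 0.5117, -0.0904,  0.0198]), [0.0, 0.0]) [ 0.5108 -0.0902] [ 0.5104 -0.0902]
(array([ 0.4879, -0.1478,  0.0192]), [0.2, 0.2]) [ 0.487  -0.1469] [ 0.4863 -0.1469]
(array([ 0.4581, -0.1013,  0.0202]), [0.1, 0.1]) [ 0.4576 -0.1011] [ 0.4574 -0.1009]
spot3 (array([ 0.4594, -0.1015,  0.0174]), [0.6, 0.3, 0.9])
[ 0.4486 -0.0972  0.022 ] -23.023627816817964 0.10922754225435746 0.06135065072099808 [ 0.009 -0.004  0.   ]
[ 0.4481 -0.0971  0.022 ] -23.05774025340474 0.1093340221721306 0.06098635601512462 [ 0.0094 -0.0038  0.    ]
```

```bash
python3 - <<'E'
from h import *
print(screw(now(),T([.453,-.0992,.023],down(157)),8))
E
```

```text
[-0.007  0.023  0.547  0.     0.001 -0.03 ]
```

Request:
carry_out(increments=[[[-0.007,0.023,0.547,0,0,-0.03,85],[-0.007,0.023,0.547,0,0,-0.03,85],[-0.007,0.023,0.547,0,0,-0.03,85],[-0.007,0.023,0.547,0,0,-0.03,85],[-0.007,0.023,0.547,0,0,-0.03,85],[-0.007,0.023,0.547,0,0,-0.03,85],[-0.007,0.023,0.547,0,0,-0.03,85],[-0.007,0.023,0.547,0,0,-0.03,85],[0,0,0,0,0,0,85]]])

```text
t: 5.5
eef_pos: [0.4512, -0.098, 0.0205]
tool_rot: [-180.0, -0.2, 157.2]
wrist_force: [0.2, 0.4, -0.5]
finger_gap: 0.0851
grasp_force: 0.0
```

Request:
carry_out(increments=[[[0,0,0,0,0,0,55],[0,0,0,0,0,0,55],[0,0,0,0,0,0,55],[0,0,0,0,0,0,55],[0,0,0,0,0,0,55],[0,0,0,0,0,0,55]]], grip_force=30)

```text
t: 6.0
eef_pos: [0.4525, -0.0985, 0.023]
tool_rot: [180.0, 0.1, 157.1]
wrist_force: [0.2, -0.7, 3.1]
finger_gap: 0.061
grasp_force: 33.2
```

Gripped: the fingers stopped at 61 mm with 33 N. Next I lift it and carry it to a viewing pose over the rack.

```bash
python3 - <<'E'
from h import *
A=T([.4525,-.0985,.023],down(157));M=T([.4525,-.0985,.20],down(157))
print(screw(A,M,10),screw(M,T([.561,.253,.26],down(115)),22))
E
```

```text
[ 0.    -0.    -0.885  0.     0.     0.   ] [ 0.386  0.763 -0.136  0.    -0.     0.477]
```

Request:
carry_out(increments=[[[0,0,-0.4,0,0,0,55],[0,0,-0.9,0,0,0,55],[0,0,-0.9,0,0,0,55],[0,0,-0.9,0,0,0,55],[0,0,-0.95,0,0,0,55],[0,0,-0.95,0,0,0,55],[0,0,-0.95,0,0,0,55],[0,0,-0.95,0,0,0,55],[0,0,-0.95,0,0,0,55],[0,0,-1,0,0,0,55]]])

```text
t: 6.83
eef_pos: [0.4516, -0.0982, 0.2009]
tool_rot: [-180.0, -0.0, 157.1]
wrist_force: [0.8, 0.0, -1.0]
finger_gap: 0.0612
grasp_force: 33.3
```

Request:
carry_out(increments=[[[0.386,0.763,-0.136,0,0,0.477,55],[0.386,0.763,-0.136,0,0,0.477,55],[0.386,0.763,-0.136,0,0,0.477,55],[0.386,0.763,-0.136,0,0,0.477,55],[0.386,0.763,-0.136,0,0,0.477,55],[0.386,0.763,-0.136,0,0,0.477,55],[0.386,0.763,-0.136,0,0,0.477,55],[0.386,0.763,-0.136,0,0,0.477,55],[0.386,0.763,-0.136,0,0,0.477,55],[0.386,0.763,-0.136,0,0,0.477,55],[0.386,0.763,-0.136,0,0,0.477,55]]])

```text
t: 7.75
eef_pos: [0.4699, 0.0887, 0.2301]
tool_rot: [-180.0, -0.0, 136.1]
wrist_force: [0.5, -0.5, -2.2]
finger_gap: 0.0612
grasp_force: 33.3
```

Request:
carry_out(increments=[[[0.386,0.763,-0.136,0,0,0.477,55],[0.386,0.763,-0.136,0,0,0.477,55],[0.386,0.763,-0.136,0,0,0.477,55],[0.386,0.763,-0.136,0,0,0.477,55],[0.386,0.763,-0.136,0,0,0.477,55],[0.386,0.763,-0.136,0,0,0.477,55],[0.386,0.763,-0.136,0,0,0.477,55],[0.386,0.763,-0.136,0,0,0.477,55],[0.386,0.763,-0.136,0,0,0.477,55],[0.386,0.763,-0.136,0,0,0.477,55],[0.386,0.763,-0.136,0,0,0.477,55],[0,0,0,0,0,0,55]]])

```text
t: 8.75
eef_pos: [0.5547, 0.2581, 0.2603]
tool_rot: [179.9, -0.1, 115.2]
wrist_force: [0.1, 2.0, -1.3]
finger_gap: 0.0609
grasp_force: 33.3
```

Request:
carry_out(increments=[[[0,0,0,0,0,0,55]]])

```text
t: 8.83
eef_pos: [0.5537, 0.2558, 0.2596]
tool_rot: [-180.0, -0.0, 115.2]
wrist_force: [-0.9, -1.4, -1.6]
finger_gap: 0.0608
grasp_force: 33.3
```

```bash
python3 - <<'E'
from h import *
import pickle
c=camera_info('wrist');im=get_image('wrist');pickle.dump(c,open('w4.pkl','wb'));cv2.imwrite('pics/w4.png',im)
s=ctrl.read_state();print(s['eef_pos'],s['tool_rot'],s['joint_positions'],s['wrist_force'])
E
```

```text
[0.5536 0.2549 0.2595] [-179.9493   -0.0032  115.2052] [ -5.6515  27.4616 -35.6751  89.3837  16.7695  68.6363 -19.2222] [ 0.1792 -0.633  -1.8108]
```

Request:
carry_out(increments=[[[0,1,0,0,0,0,55],[0,1,0,0,0,0,55],[0,1,0,0,0,0,55],[0,1,0,0,0,0,55],[0,1,0,0,0,0,55],[0,1,0,0,0,0,55],[0,0,0,0,0,0,55],[0,0,0,0,0,0,55]]])

```text
t: 9.55
eef_pos: [0.6627, 0.3053, 0.2587]
tool_rot: [-179.9, -0.0, 115.1]
wrist_force: [-0.6, -0.7, -1.5]
finger_gap: 0.0612
grasp_force: 33.5
```

```bash
python3 - <<'E'
from h import *
import pickle
c=camera_info('wrist');im=get_image('wrist');pickle.dump(c,open('w5.pkl','wb'));cv2.imwrite('pics/w5.png',im)
s=ctrl.read_state();print(s['eef_pos'],s['tool_rot'],s['joint_positions'])
w4=cv2.imread('pics/w4.png')
o=np.zeros((600,800,3),np.uint8)
o[:300]=cv2.resize(w4[0:240],(800,300),interpolation=cv2.INTER_CUBIC)
o[300:]=cv2.resize(im[0:240],(800,300),interpolation=cv2.INTER_CUBIC)
cv2.imwrite('pics/z4.png',o)
E
```

```text
[0.6622 0.3053 0.2591] [-179.9177   -0.0008  115.138 ] [-11.5837  38.5618 -32.6548  70.0116  20.172   77.0209 -17.8076]
```

View pics/z4.png

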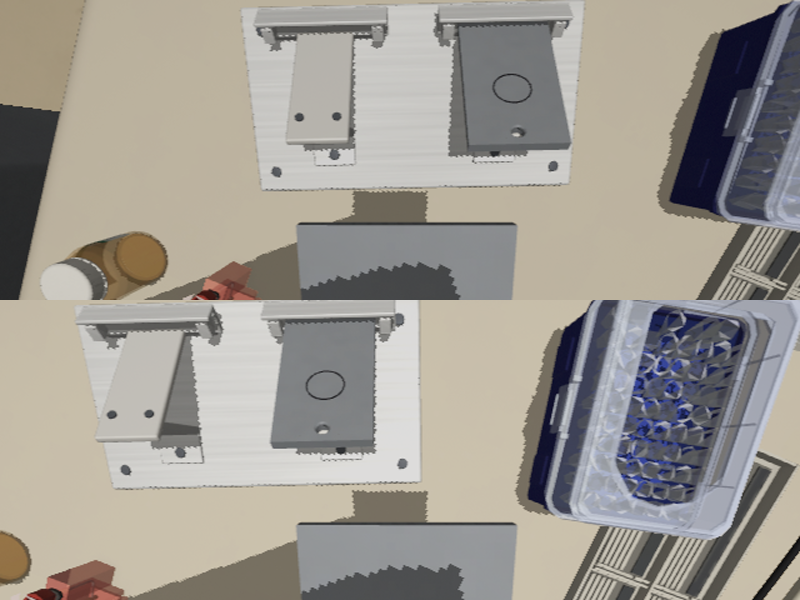

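Both views show the empty back rest on the left, with its face holes at (299,117),(336,116) in w4 and (111,114),(149,113) in w5. They also show the old panel with its ring at (512,88) and (325,85), and the base holes and back corners.

```bash
python3 - <<'E'
from h import *
import pickle
c4,c5=[pickle.load(open(f'w{i}.pkl','rb'))for i in(4,5)]
P={}
for n,p,q in[('oldring',(512,88),(325,85)),('oldhole',(517,132),(322,129)),('oldTL',(468,148),(272,143)),('oldTR',(570,143),(374,143)),
 ('restL',(286,138),(97,136)),('restR',(351,140),(160,138)),('rhL',(299,117),(111,114)),('rhR',(336,116),(149,113)),
 ('bhL',(277,172),(125,169)),('bhR',(553,166),(402,163)),('backL',(262,190),(113,188)),('backR',(569,183),(420,180)),('lipL',(255,10),(77,8)),('screw',(334,155),(180,153))]:
  x,e=tri([(c4,np.array(p)/1.25),(c5,np.array(q)/1.25)]);P[n]=x;print(n,x,e)
for a,b in(('backL','backR'),('bhL','bhR'),('restL','restR'),('rhL','rhR'),('oldTL','oldTR')):
  d=P[b]-P[a];print(a,np.degrees(np.arctan2(d[1],d[0])),np.linalg.norm(d))
d=P['oldhole']-P['oldring'];print('slope',d,np.degrees(np.arctan2(d[2],np.hypot(*d[:2]))),np.linalg.norm(d))
E
```

```text
oldring [0.5642 0.3914 0.0695] [0.0, 0.0]
oldhole [0.5761 0.3666 0.0905] [0.0, 0.0]
oldTL [0.5525 0.3458 0.0945] [0.6, 0.6]
oldTR [0.6082 0.3736 0.0944] [0.9, 0.9]
restL [0.4467 0.302  0.0815] [0.1, 0.1]
restR [0.4851 0.3186 0.0853] [0.2, 0.2]
rhL [0.4482 0.3172 0.0756] [0.1, 0.1]
rhR [0.4691 0.3279 0.0739] [0.1, 0.1]
bhL [0.433  0.2706 0.0165] [0.4, 0.4]
bhR [0.6287 0.3676 0.0147] [0.2, 0.2]
backL [0.4264 0.2516 0.0139] [0.1, 0.1]
backR [0.6473 0.3619 0.0141] [0.2, 0.2]
lipL [0.3879 0.3662 0.0367] [0.2, 0.2]
screw [0.4693 0.3014 0.0178] [0.0, 0.0]
backL 26.547666211127304 0.2468430250883739
bhL 26.36572503509651 0.21847522194411442
restL 23.366812186553293 0.041962127966274555
rhL 26.945702795693055 0.023554569241379702
oldTL 26.516024391213755 0.06216567411702741
slope [ 0.012  -0.0247  0.021 ] 37.42658583611014 0.03459003827640516
```

```bash
cat >> h.py <<'E'
def slotR(yaw): # slot axes in world
    return R.from_euler('z',yaw,degrees=True)*R.from_euler('y',-40,degrees=True)
FLIP=np.array([[-1,0,0],[0,1,0],[0,0,-1.]]) # tool x=-slot x, y=slot y, z=-slot z
E
python3 - <<'E'
from h import *
import pickle
Rs=slotR(-63.6);print(Rs.as_matrix())
for n,p,l in[('ring',(.5642,.3914,.0695),(65,125,6)),('hole',(.5761,.3666,.0905),(100,125,6)),('TL',(.5525,.3458,.0945),(110,94,6)),('TR',(.6082,.3736,.0944),(110,156,6)),('rL',(.4467,.3020,.0815),(98,-20,0)),('rR',(.4851,.3186,.0853),(98,20,0)),('bL',(.4264,.2516,.014),None),('bR',(.6473,.3619,.014),None)]:
  if l: print(n,np.array(p)-Rs.apply(np.array(l)/1e3))
  else: print(n,(np.array(p)-R.from_euler('z',-63.6,degrees=True).apply([.065,-.125 if n=='bL' else .125,0])))
c=pickle.load(open('w4.pkl','rb'));A=T([.5537,.2555,.2595],down(115.2))
for y in(.031,-.031):print(proj(c,(A@[.0593,y,.001,1])[:3])*1.25,proj(c,(A@[.0593,y,.007,1])[:3])*1.25)
E
```

```text
[[ 0.3406  0.8957 -0.2858]
 [-0.6862  0.4446  0.5758]
 [ 0.6428  0.      0.766 ]]
ring [0.4318 0.377  0.0231]
hole [0.4318 0.3762 0.0216]
TL [0.4326 0.376  0.0192]
TR [0.4327 0.3763 0.0191]
rL [0.4312 0.3781 0.0185]
rR [0.4338 0.377  0.0223]
bL [0.5095 0.3654 0.014 ]
bR [0.5064 0.3645 0.014 ]
[519.2417 223.7939] [514.2537 220.751 ]
[295.2675 223.6051] [300.2075 220.5718]
```

The estimates agree: slot origin at about (0.432, 0.3766, 0.0205), yaw -63.6°. Next is the tilted approach.

```bash
cat >> h.py <<'E'
O=np.array([.432,.3766,.0205]);Rs=slotR(-63.6)
def S(x,y,z,up=0): return T(O+Rs.apply([x/1e3,y/1e3,z/1e3])+[0,0,up],R.from_matrix(Rs.as_matrix()@FLIP))
def inslot():
    A=now();r=np.linalg.inv(S(0,0,0))@A;p=Rs.inv().apply(A[:3,3]-O)*1e3
    return p,R.from_matrix(r[:3,:3]).as_rotvec(degrees=True)
E
python3 - <<'E'
from h import *
A=now();M=S(119,0,36,.08);print(M[:3,3])
print(screw(A,M,14),screw(M,S(119,0,36),6))
E
```

```text
[0.4622 0.3157 0.2046]
[ 0.398 -0.627  0.066 -0.009 -0.714 -0.021] [ 0.429  0.     0.511  0.    -0.     0.   ]
```

Request:
carry_out(increments=[[[0.398,-0.627,0.066,-0.009,-0.714,-0.021,55],[0.398,-0.627,0.066,-0.009,-0.714,-0.021,55],[0.398,-0.627,0.066,-0.009,-0.714,-0.021,55],[0.398,-0.627,0.066,-0.009,-0.714,-0.021,55],[0.398,-0.627,0.066,-0.009,-0.714,-0.021,55],[0.398,-0.627,0.066,-0.009,-0.714,-0.021,55],[0.398,-0.627,0.066,-0.009,-0.714,-0.021,55],[0.398,-0.627,0.066,-0.009,-0.714,-0.021,55],[0.398,-0.627,0.066,-0.009,-0.714,-0.021,55],[0.398,-0.627,0.066,-0.009,-0.714,-0.021,55],[0.398,-0.627,0.066,-0.009,-0.714,-0.021,55],[0.398,-0.627,0.066,-0.009,-0.714,-0.021,55]]])

```text
t: 10.6
eef_pos: [0.4886, 0.318, 0.2195]
tool_rot: [179.8, 34.4, 116.1]
wrist_force: [0.1, 0.4, -1.1]
finger_gap: 0.0611
grasp_force: 33.5
```

Request:
carry_out(increments=[[[0.398,-0.627,0.066,-0.009,-0.714,-0.021,55],[0.398,-0.627,0.066,-0.009,-0.714,-0.021,55],[0,0,0,0,0,0,55],[0,0,0,0,0,0,55],[0,0,0,0,0,0,55]]])

```text
t: 11.02
eef_pos: [0.4628, 0.3174, 0.2079]
tool_rot: [179.9, 39.9, 116.3]
wrist_force: [0.0, 0.8, -1.9]
finger_gap: 0.0612
grasp_force: 33.5
```

```bash
python3 - <<'E'
from h import *
s=ctrl.read_state();print(s['eef_pos'],s['tool_rot'],s['joint_positions'],s['wrist_force'])
print(inslot(),screw(now(),S(119,0,36),7))
E
```

```text
[0.4628 0.3174 0.2079] [179.8597  39.9467 116.2703] [-43.7632  34.5993 -24.0547  95.3402  42.4656  85.8089 -57.1347] [ 0.0144  0.8115 -1.9031]
(array([171.5423,   1.2386, 100.6958]), array([-0.057 ,  0.0532,  0.0994])) [ 0.375 -0.009  0.462  0.002 -0.002 -0.004]
```

Request:
carry_out(increments=[[[0.375,-0.009,0.462,0,0,0,55],[0.375,-0.009,0.462,0,0,0,55],[0.375,-0.009,0.462,0,0,0,55],[0.375,-0.009,0.462,0,0,0,55],[0.375,-0.009,0.462,0,0,0,55],[0.375,-0.009,0.462,0,0,0,55],[0.375,-0.009,0.462,0,0,0,55],[0.5,0,0.3,0,0,0,55],[0.5,0,0.3,0,0,0,55],[0.5,0,0.3,0,0,0,55],[0,0,0,0,0,0,55],[0,0,0,0,0,0,55]]])

```text
t: 12.02
eef_pos: [0.4565, 0.327, 0.0902]
tool_rot: [180.0, 40.0, 116.4]
wrist_force: [-0.1, -0.8, -1.0]
finger_gap: 0.0611
grasp_force: 33.5
```

```bash
python3 - <<'E'
from h import *
import pickle
c=camera_info('wrist');im=get_image('wrist');cv2.imwrite('pics/w6.png',im);pickle.dump(c,open('w6.pkl','wb'))
s=ctrl.read_state();print(s['wrist_force'],inslot())
for l in((11,34,0),(11,-34,0),(11,34,12),(11,-34,12),(98,20,0)):print(l,proj(c,S(*l)[:3,3]))
sd=get_image('side')
o=np.zeros((600,800,3),np.uint8);o[:450,:600]=cv2.resize(im,(600,450))
o[450:,:200]=0
cv2.imwrite('pics/side6.png',sd)
z=cv2.resize(im[0:360,120:520],(800,720),interpolation=cv2.INTER_CUBIC)[:600];cv2.imwrite('pics/z6.png',z)
E
```

```text
[-0.0811  0.3887 -0.6027] (array([87.7534,  0.1196, 18.1436]), array([-0.0526,  0.0004,  0.0286]))
(11, 34, 0) [416.5825 128.6885]
(11, -34, 0) [236.498  128.5189]
(11, 34, 12) [425.0894 129.143 ]
(11, -34, 12) [228.2791 128.9578]
(98, 20, 0) [370.4472 330.1008]
```

View pics/z6.png

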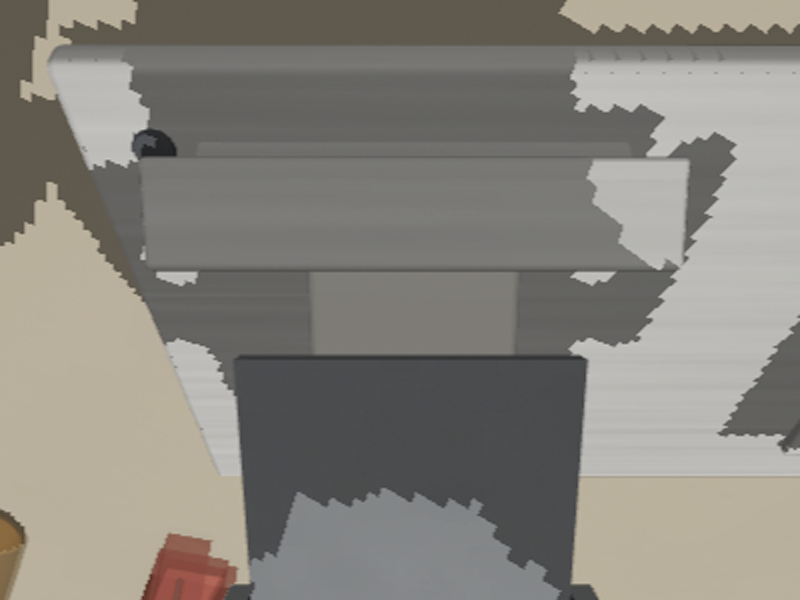

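The back rest (centre column 413) and panel (411) line up to within half a millimetre, and the mouth is about 2 mm higher up the slope than I estimated. The panel is about 10 mm off the rest, so I'll close to about 3 mm and slide down.

Request:
carry_out(increments=[[[0,0.012,0.18,0,0,0,55],[0,0.012,0.18,0,0,0,55],[0.2,0,0,0,0,0,55],[0.2,0,0,0,0,0,55],[0.2,0,0,0,0,0,55],[0.2,0,0,0,0,0,55],[0,0,0,0,0,0,55]]])

```text
t: 12.7
eef_pos: [0.4531, 0.3345, 0.0742]
tool_rot: [180.0, 40.0, 116.4]
wrist_force: [0.2, -0.2, -2.1]
finger_gap: 0.0611
grasp_force: 33.5
```

Request:
carry_out(increments=[[[0.1,0,0,0,0,0,55],[0.1,0,0,0,0,0,55],[0.1,0,0,0,0,0,55],[0,0,0,0,0,0,55]]])

```text
t: 13.03
eef_pos: [0.4516, 0.3381, 0.0709]
tool_rot: [179.9, 40.0, 116.4]
wrist_force: [0.1, 0.2, -1.5]
finger_gap: 0.061
grasp_force: 33.5
```

```bash
python3 - <<'E'
from h import *
s=ctrl.read_state();print(Rs.inv().apply(s['wrist_force']),inslot())
E
```

```text
[-1.1189  0.1663 -1.082 ] (array([65.5284,  0.4652, 10.8009]), array([-0.0443,  0.0235,  0.0309]))
```

Request:
carry_out(increments=[[[0.08,0,0,0,0,0,55],[0.08,0,0,0,0,0,55],[0,0,0,0,0,0,55]]])

```text
t: 13.28
eef_pos: [0.4506, 0.3402, 0.0689]
tool_rot: [179.9, 40.0, 116.3]
wrist_force: [-0.1, -0.4, -2.2]
finger_gap: 0.0614
grasp_force: 33.5
```

Request:
carry_out(increments=[[[0.06,0,0,0,0,0,55],[0,0,0,0,0,0,55]]])

```text
t: 13.45
eef_pos: [0.4503, 0.3409, 0.0682]
tool_rot: [179.9, 40.0, 116.3]
wrist_force: [-0.0, 0.5, -1.4]
finger_gap: 0.0612
grasp_force: 33.5
```

Request:
carry_out(increments=[[[0.06,0,0,0,0,0,55],[0,0,0,0,0,0,55]]])

```text
t: 13.62
eef_pos: [0.4501, 0.3416, 0.0675]
tool_rot: [179.9, 40.0, 116.3]
wrist_force: [0.1, 0.2, -1.9]
finger_gap: 0.0614
grasp_force: 33.5
```

```bash
python3 - <<'E'
from h import *
s=ctrl.read_state();print(Rs.inv().apply(s['wrist_force']),inslot())
E
```

```text
[-1.3283  0.2007 -1.3202] (array([60.3934,  0.6141, 10.7398]), array([-0.0461, -0.0006,  0.0568]))
```

Request:
carry_out(increments=[[[0.06,0,0,0,0,0,55],[0,0,0,0,0,0,55]]])

```text
t: 13.78
eef_pos: [0.4501, 0.3415, 0.0672]
tool_rot: [179.9, 40.1, 116.3]
wrist_force: [1.1, -4.5, 3.5]
finger_gap: 0.0611
grasp_force: 33.6
```

Request:
carry_out(increments=[[[0.05,0,0,0,0,0,55],[0,0,0,0,0,0,55]]])

```text
t: 13.95
eef_pos: [0.4501, 0.3415, 0.0671]
tool_rot: [179.9, 40.2, 116.2]
wrist_force: [2.1, -6.3, 7.2]
finger_gap: 0.0612
grasp_force: 33.7
```

Request:
carry_out(increments=[[[0.05,0,0,0,0,0,55],[0,0,0,0,0,0,55]]])

```text
t: 14.12
eef_pos: [0.4501, 0.3415, 0.0671]
tool_rot: [179.9, 40.3, 116.2]
wrist_force: [1.7, -7.8, 11.3]
finger_gap: 0.061
grasp_force: 33.9
```

```bash
python3 - <<'E'
from h import *
s=ctrl.read_state();print(Rs.inv().apply(s['wrist_force']),inslot())
E
```

```text
[13.1796 -1.9849  3.6334] (array([60.224 ,  0.6247, 10.297 ]), array([ 0.0118, -0.3071,  0.151 ]))
```

The floor is reached, with 13 N up the slope at the expected depth. I'll ease the push and lay the panel back on the rest.

Request:
carry_out(increments=[[[-0.05,0,0.06,0,0,0,55],[0,0,0.06,0,0,0,55],[0,0,0,0,0,0,55]]])

```text
t: 14.37
eef_pos: [0.4502, 0.3414, 0.0669]
tool_rot: [179.8, 40.2, 116.2]
wrist_force: [-2.7, -2.5, 22.0]
finger_gap: 0.0609
grasp_force: 35.1
```

Request:
carry_out(increments=[[[0,0,0.05,0,0,0,55],[0,0,0,0,0,0,55]]])

```text
t: 14.53
eef_pos: [0.4503, 0.3413, 0.0668]
tool_rot: [179.8, 40.1, 116.2]
wrist_force: [-6.6, -0.4, 27.4]
finger_gap: 0.0612
grasp_force: 35.7
```

Request:
carry_out(increments=[[[0,0,0.05,0,0,0,55],[0,0,0,0,0,0,55]]])

```text
t: 14.7
eef_pos: [0.4503, 0.3413, 0.0668]
tool_rot: [179.7, 40.1, 116.2]
wrist_force: [-8.6, 1.1, 35.1]
finger_gap: 0.061
grasp_force: 36.3
```

```bash
python3 - <<'E'
from h import *
s=ctrl.read_state();print(Rs.inv().apply(s['wrist_force']),inslot())
E
```

```text
[18.8844 -7.239  29.954 ] (array([60.2015,  0.6739,  9.918 ]), array([-0.15  , -0.1249,  0.1575]))
```

Request:
carry_out(increments=[[[0,0,-0.12,0,0,0,55],[0,0,0,0,0,0,55],[0,0,0,0,0,0,66],[0,0,0,0,0,0,70],[0,0,0,0,0,0,76],[0,0,0,0,0,0,76],[0,0,0,0,0,0,76]]])

```text
t: 15.28
eef_pos: [0.4497, 0.3422, 0.0644]
tool_rot: [179.9, 40.0, 116.4]
wrist_force: [0.1, -0.6, -0.0]
finger_gap: 0.076
grasp_force: 0.0
```

```bash
python3 - <<'E'
from h import *
s=ctrl.read_state();print(Rs.inv().apply(s['wrist_force']),inslot(),s['finger_gap'])
c=camera_info('wrist');im=get_image('wrist')
cv2.imwrite('pics/w7.png',im)
z=cv2.resize(im[40:340,120:520],(800,600),interpolation=cv2.INTER_CUBIC);cv2.imwrite('pics/z7.png',z)
E
```

```text
[ 0.4555 -0.2134 -0.3958] (array([57.8171,  0.5156,  8.7366]), array([-0.0405,  0.0321,  0.037 ])) 0.07601395253964577
```

View pics/z7.png

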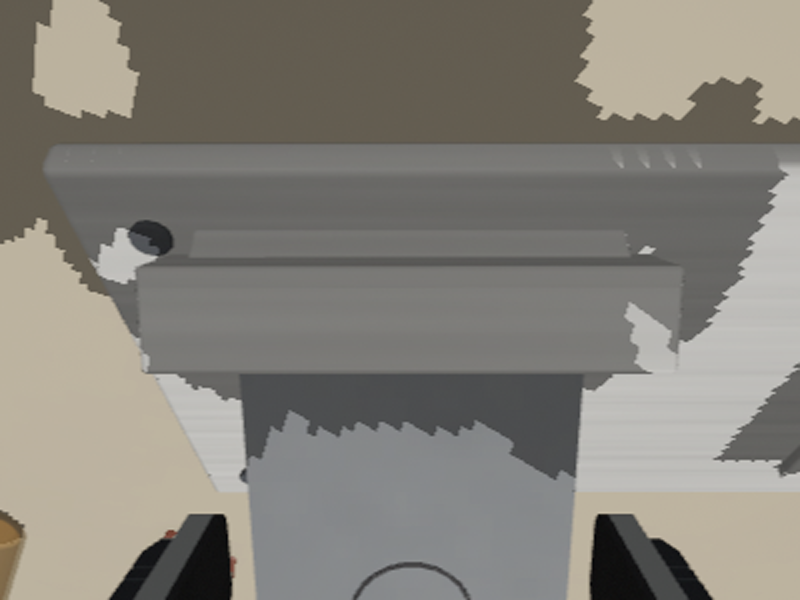

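The panel is behind the lip and flat, at columns 240–582, with the ring top at about (412,563). I'll back out and measure where the ring sits.

Request:
carry_out(increments=[[[0,0,-0.4,0,0,0,82],[0,0,-0.8,0,0,0,85],[0,0,-0.8,0,0,0,85],[0,0,-0.8,0,0,0,85],[0,0,-0.8,0,0,0,85],[0,0,-0.8,0,0,0,85],[0,0,0,0,0,0,85],[0,0,0,0,0,0,85]]])

```text
t: 16.0
eef_pos: [0.4243, 0.3935, 0.1324]
tool_rot: [179.8, 39.9, 116.3]
wrist_force: [0.2, -1.1, 0.3]
finger_gap: 0.0848
grasp_force: 0.0
```

```bash
python3 - <<'E'
from h import *
import pickle
c=camera_info('wrist');im=get_image('wrist')
cv2.imwrite('pics/w8.png',im);pickle.dump(c,open('w8.pkl','wb'));print(inslot(),ctrl.read_state()['wrist_force'],proj(c,S(65,0,6)[:3,3]))
E
```

```text
(array([58.2006,  0.4435, 96.4902]), array([-0.0529,  0.0037,  0.0496])) [ 0.1085 -1.4452 -0.627 ] [324.2936 262.4068]
```

Request:
carry_out(increments=[[[0.2,0.4,-0.9,0,0,0,85],[0.2,0.4,-0.9,0,0,0,85],[0.2,0.4,-0.9,0,0,0,85],[0.2,0.4,-0.9,0,0,0,85],[0,0,0,0,0,0,85],[0,0,0,0,0,0,85]]])

```text
t: 16.55
eef_pos: [0.4274, 0.459, 0.1762]
tool_rot: [179.9, 40.0, 116.3]
wrist_force: [-0.0, -0.5, -0.4]
finger_gap: 0.0851
grasp_force: 0.0
```

```bash
python3 - <<'E'
from h import *
import pickle
c=camera_info('wrist');im=get_image('wrist')
cv2.imwrite('pics/w9.png',im);pickle.dump(c,open('w9.pkl','wb'));print(inslot(),proj(c,S(65,0,6)[:3,3]),proj(c,S(65,125,6)[:3,3]))
w8=cv2.imread('pics/w8.png')
o=np.zeros((600,800,3),np.uint8)
o[:,:400]=cv2.resize(w8[140:440,225:425],(400,600),interpolation=cv2.INTER_CUBIC)
o[:300,400:]=cv2.resize(im[150:300,200:400],(400,300),interpolation=cv2.INTER_CUBIC)
o[300:,400:]=cv2.resize(im[150:300,380:580],(400,300),interpolation=cv2.INTER_CUBIC)
cv2.imwrite('pics/z9.png',o)
E
```

```text
(array([ 42.4274,  32.1735, 167.2647]), array([ 0.0254, -0.0759,  0.0405])) [287.07   248.7993] [434.6157 248.7384]
```

View pics/z9.png

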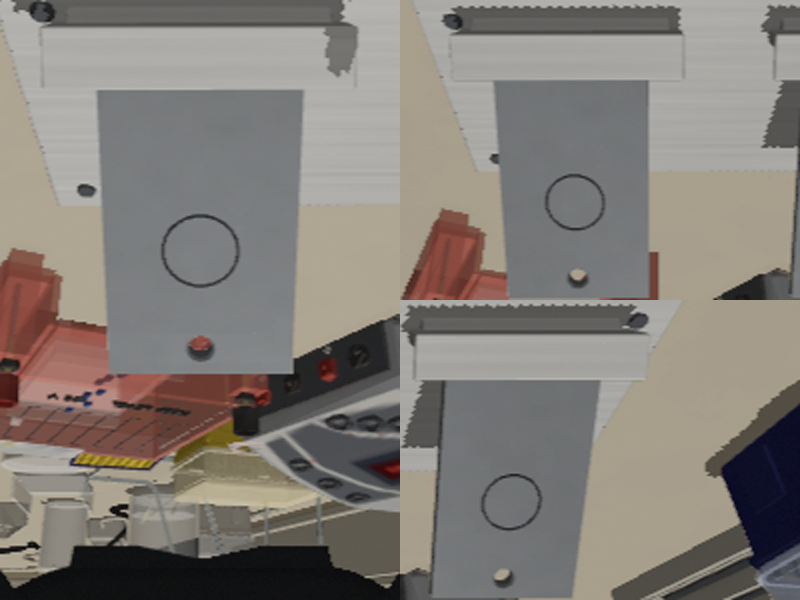

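Both rings sit at the same row (w9: new (287.5,251), old (435.5,251)), as do both lips. So the new panel is fully down like the old one. Now I refine the ring and work out the probe pose and route.

```bash
python3 - <<'E'
from h import *
import pickle
c1,c8,c9=[pickle.load(open(f'w{i}.pkl','rb'))for i in(1,8,9)]
x,e=tri([(c8,(325,265)),(c9,(287.5,251))]);print('ring',x,e,Rs.inv().apply(x-O)*1e3)
g=lambda p:(240+(p[0]-400)/2,p[1]/2)
q=[onz(c1,g(p),.006)for p in[(470,180),(610,70),(693,208)]];print(*q)
for a,b in((0,1),(1,2)):
  d=q[b]-q[a];print(np.degrees(np.arctan2(d[1],d[0])),np.linalg.norm(d))
q=[onz(c1,g(p),.112)for p in[(590,133),(622,178),(550,175),(587,168)]];print(*q)
for a,b in((0,1),(2,0)):
  d=q[b]-q[a];print(np.degrees(np.arctan2(d[1],d[0])),np.linalg.norm(d))
A=now();U=T(A[:3,3]+[0,-.12,.12],down(100));print(U[:3,3],screw(A,U,13))
print(screw(U,T([.50,-.03,.29],down(100)),18))
E
```

```text
ring [0.4531 0.3349 0.0685] [0.1, 0.1] [66.6163  0.4198  6.7197]
[ 0.3951 -0.3367  0.006 ] [ 0.4731 -0.3153  0.006 ] [ 0.4915 -0.385   0.006 ]
15.33394508458658 0.08093135297575002
-75.22412006740792 0.07213299465902946
[ 0.4482 -0.3499  0.112 ] [ 0.4538 -0.3667  0.112 ] [ 0.4311 -0.3575  0.112 ] [ 0.4436 -0.3597  0.112 ]
-71.67809961818674 0.017724793418459128
24.028749460253724 0.018685676647194893
[0.4275 0.3381 0.2959] [-0.584 -0.129 -0.291  0.11   0.765  0.301]
[-1.042  0.021  0.016  0.    -0.     0.   ]
```

```bash
python3 - <<'E'
from h import *
A=now();U=T([.45,.32,.30],down(108));V=T([.444,-.33,.25],down(108))
print(screw(A,U,14));print(screw(U,V,36))
E
```

```text
[-0.623 -0.104 -0.255  0.052  0.714  0.143]
[-0.856 -0.287  0.069  0.    -0.     0.   ]
```

Request:
carry_out(increments=[[[-0.623,-0.104,-0.255,0.052,0.714,0.143,85],[-0.623,-0.104,-0.255,0.052,0.714,0.143,85],[-0.623,-0.104,-0.255,0.052,0.714,0.143,85],[-0.623,-0.104,-0.255,0.052,0.714,0.143,85],[-0.623,-0.104,-0.255,0.052,0.714,0.143,85],[-0.623,-0.104,-0.255,0.052,0.714,0.143,85],[-0.623,-0.104,-0.255,0.052,0.714,0.143,85],[-0.623,-0.104,-0.255,0.052,0.714,0.143,85],[-0.623,-0.104,-0.255,0.052,0.714,0.143,85],[-0.623,-0.104,-0.255,0.052,0.714,0.143,85],[-0.623,-0.104,-0.255,0.052,0.714,0.143,85],[-0.623,-0.104,-0.255,0.052,0.714,0.143,85]]])

```text
t: 17.6
eef_pos: [0.4455, 0.3458, 0.2915]
tool_rot: [179.6, 5.6, 109.0]
wrist_force: [0.4, -0.4, 0.7]
finger_gap: 0.0852
grasp_force: 0.0
```

Request:
carry_out(increments=[[[-0.623,-0.104,-0.255,0.052,0.714,0.143,85],[-0.623,-0.104,-0.255,0.052,0.714,0.143,85],[-0.856,-0.287,0.069,0,0,0,85],[-0.856,-0.287,0.069,0,0,0,85],[-0.856,-0.287,0.069,0,0,0,85],[-0.856,-0.287,0.069,0,0,0,85],[-0.856,-0.287,0.069,0,0,0,85],[-0.856,-0.287,0.069,0,0,0,85],[-0.856,-0.287,0.069,0,0,0,85],[-0.856,-0.287,0.069,0,0,0,85],[-0.856,-0.287,0.069,0,0,0,85],[-0.856,-0.287,0.069,0,0,0,85]]])

```text
t: 18.6
eef_pos: [0.4466, 0.1408, 0.2887]
tool_rot: [-179.9, -0.0, 107.9]
wrist_force: [-0.3, 0.8, -0.9]
finger_gap: 0.0851
grasp_force: 0.0
```

Request:
carry_out(increments=[[[-0.856,-0.287,0.069,0,0,0,85],[-0.856,-0.287,0.069,0,0,0,85],[-0.856,-0.287,0.069,0,0,0,85],[-0.856,-0.287,0.069,0,0,0,85],[-0.856,-0.287,0.069,0,0,0,85],[-0.856,-0.287,0.069,0,0,0,85],[-0.856,-0.287,0.069,0,0,0,85],[-0.856,-0.287,0.069,0,0,0,85],[-0.856,-0.287,0.069,0,0,0,85],[-0.856,-0.287,0.069,0,0,0,85],[-0.856,-0.287,0.069,0,0,0,85],[-0.856,-0.287,0.069,0,0,0,85]]])

```text
t: 19.6
eef_pos: [0.4441, -0.0752, 0.2719]
tool_rot: [-179.9, -0.1, 107.9]
wrist_force: [0.1, -0.4, -0.1]
finger_gap: 0.0852
grasp_force: 0.0
```

```bash
python3 - <<'E'
from h import *
s=ctrl.read_state();print(s['eef_pos'],s['tool_rot'],s['joint_positions'])
print(screw(now(),T([.444,-.34,.25],down(108)),16))
E
```

```text
[ 0.4441 -0.0752  0.2719] [-179.9246   -0.0996  107.9022] [ 22.9951   9.255  -22.8333 109.8124   3.9802  61.8074  16.4423]
[-0.787 -0.255  0.068 -0.001 -0.002 -0.002]
```

Request:
carry_out(increments=[[[-0.787,-0.255,0.068,0,0,0,85],[-0.787,-0.255,0.068,0,0,0,85],[-0.787,-0.255,0.068,0,0,0,85],[-0.787,-0.255,0.068,0,0,0,85],[-0.787,-0.255,0.068,0,0,0,85],[-0.787,-0.255,0.068,0,0,0,85],[-0.787,-0.255,0.068,0,0,0,85],[-0.787,-0.255,0.068,0,0,0,85],[-0.787,-0.255,0.068,0,0,0,85],[-0.787,-0.255,0.068,0,0,0,85],[-0.787,-0.255,0.068,0,0,0,85],[-0.787,-0.255,0.068,0,0,0,85]]])

```text
t: 20.6
eef_pos: [0.4441, -0.273, 0.2551]
tool_rot: [-179.9, -0.2, 107.9]
wrist_force: [0.0, 0.2, -0.4]
finger_gap: 0.0847
grasp_force: 0.0
```

Request:
carry_out(increments=[[[-0.787,-0.255,0.068,0,0,0,85],[-0.787,-0.255,0.068,0,0,0,85],[-0.787,-0.255,0.068,0,0,0,85],[-0.787,-0.255,0.068,0,0,0,85],[0,0,0,0,0,0,85],[0,0,0,0,0,0,85]]])

```text
t: 21.1
eef_pos: [0.4443, -0.3387, 0.2496]
tool_rot: [-179.9, -0.2, 107.8]
wrist_force: [-0.2, 0.3, 1.3]
finger_gap: 0.0848
grasp_force: 0.0
```

```bash
python3 - <<'E'
from h import *
import pickle
c=camera_info('wrist');im=get_image('wrist')
cv2.imwrite('pics/w10.png',im);pickle.dump(c,open('w10.pkl','wb'));s=ctrl.read_state();print(s['eef_pos'],s['tool_rot'],proj(c,(.444,-.358,.116)))
E
```

```text
[ 0.445  -0.3377  0.25  ] [-179.9872   -0.1785  107.9422] [317.6981 255.1158]
```

Request:
carry_out(increments=[[[0.7,0.6,0.4,0,0,0,85],[0.7,0.6,0.4,0,0,0,85],[0.7,0.6,0.4,0,0,0,85],[0.7,0.6,0.4,0,0,0,85],[0,0,0,0,0,0,85],[0,0,0,0,0,0,85]]])

```text
t: 21.65
eef_pos: [0.4744, -0.2676, 0.2186]
tool_rot: [180.0, -0.2, 108.2]
wrist_force: [-0.1, 0.4, -0.3]
finger_gap: 0.0847
grasp_force: 0.0
```

```bash
python3 - <<'E'
from h import *
import pickle
c=camera_info('wrist');im=get_image('wrist')
cv2.imwrite('pics/w11.png',im);pickle.dump(c,open('w11.pkl','wb'));s=ctrl.read_state();print(s['eef_pos'],s['tool_rot'])
c0=pickle.load(open('w10.pkl','rb'));w=cv2.imread('pics/w10.png')
o=np.zeros((600,800,3),np.uint8)
for k,(cc,i) in enumerate(((c0,w),(c,im))):
  u,v=np.clip(proj(cc,(.444,-.358,.08)).astype(int),[100,100],[540,380]);print(u,v)
  o[100:500,400*k:400*k+400]=cv2.resize(i[v-100:v+100,u-100:u+100],(400,400),interpolation=cv2.INTER_CUBIC)
cv2.imwrite('pics/z10.png',o)
E
```

```text
[ 0.4742 -0.269   0.219 ] [179.9701  -0.0984 108.1176]
318 240
256 318
```

View pics/z10.png

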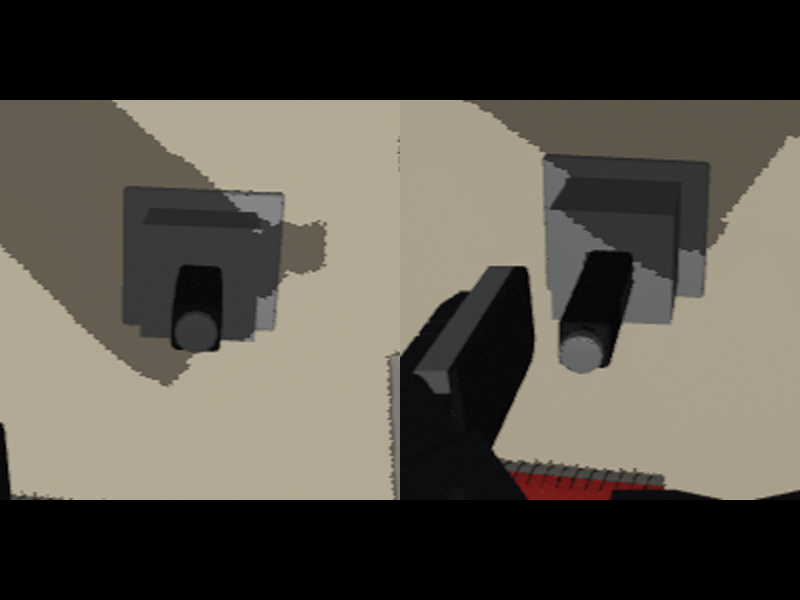

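The probe cap is at (316,256) in w10 and (247,344.5) in w11. The stand edges are turned about 2.5° from the tool.

```bash
python3 - <<'E'
from h import *
import pickle
c1,c0,c=[pickle.load(open(f'w{i}.pkl','rb'))for i in(1,10,11)]
x,e=tri([(c0,(316,256)),(c,(247,344.5)),(c1,(333.5,84))]);print(x,e)
print(onz(c0,(316,256),.116),onz(c,(247,344.5),.116),onz(c1,(333.5,84),.116),tri([(c0,(316,256)),(c,(247,344.5))])[0])
# stand block top corners at z=.048 in w11: view (573,177)?,(681,182),(672,323),(553,318)
g=lambda p:(156+(p[0]-400)/2,218+(p[1]-100)/2)
q=[onz(c,g(p),.048)[:2] for p in[(681,182),(672,323),(553,318)]];print(q)
g=lambda p:(218+p[0]/2,140+(p[1]-100)/2)
f=[onz(c0,g(p),.006)[:2] for p in[(124,187),(284,194),(123,324)]];print(f,(f[1]+f[2])/2)
p=np.array([.4435,-.3575]);A=now()
print(screw(A,T([*p,.22],down(106)),6))
E
```

```text
[ 0.4435 -0.3599  0.1137] [0.3, 0.2, 0.1]
[ 0.443  -0.3591  0.116 ] [ 0.4437 -0.3583  0.116 ] [ 0.4434 -0.3601  0.116 ] [ 0.4434 -0.3602  0.1133]
[array([ 0.4614, -0.3096]), array([ 0.4779, -0.3786]), array([ 0.4242, -0.3935])]
[array([ 0.3936, -0.3347]), array([ 0.4731, -0.3129]), array([ 0.4133, -0.407 ])] [ 0.4432 -0.3599]
[-0.63  -0.461 -0.009  0.001 -0.004  0.088]
```

```bash
python3 - <<'E'
from h import *
H=T([.4433,-.3595,.20],down(105.5))
print(screw(now(),H,7),screw(H,T([.4433,-.3595,.093],down(105.5)),8))
E
```

```text
[-0.555 -0.398  0.135  0.001 -0.004  0.093] [-0.     0.     0.669  0.     0.     0.   ]
```

Request:
carry_out(increments=[[[-0.555,-0.398,0.135,0,0,0.093,85],[-0.555,-0.398,0.135,0,0,0.093,85],[-0.555,-0.398,0.135,0,0,0.093,85],[-0.555,-0.398,0.135,0,0,0.093,85],[-0.555,-0.398,0.135,0,0,0.093,85],[-0.555,-0.398,0.135,0,0,0.093,85],[-0.555,-0.398,0.135,0,0,0.093,85],[0,0,0,0,0,0,85],[0,0,0,0,0,0,85]]])

```text
t: 22.45
eef_pos: [0.4433, -0.3613, 0.1996]
tool_rot: [180.0, -0.1, 105.3]
wrist_force: [0.0, 0.9, -0.4]
finger_gap: 0.085
grasp_force: 0.0
```

```bash
python3 - <<'E'
from h import *
print(screw(now(),T([.4433,-.3595,.093],down(105.5)),8))
E
```

```text
[ 0.01   0.003  0.666  0.001 -0.003 -0.006]
```

Request:
carry_out(increments=[[[0.01,0.003,0.666,0.001,-0.003,0,85],[0.01,0.003,0.666,0.001,-0.003,0,85],[0.01,0.003,0.666,0.001,-0.003,0,85],[0.01,0.003,0.666,0.001,-0.003,0,85],[0.01,0.003,0.666,0.001,-0.003,0,85],[0.01,0.003,0.666,0.001,-0.003,0,85],[0.01,0.003,0.666,0.001,-0.003,0,85],[0.01,0.003,0.666,0.001,-0.003,0,85],[0,0,0,0,0,0,85],[0,0,0,0,0,0,85]]])

```text
t: 23.28
eef_pos: [0.4443, -0.3576, 0.0933]
tool_rot: [180.0, -0.1, 105.5]
wrist_force: [0.4, 0.5, 0.5]
finger_gap: 0.0849
grasp_force: 0.0
```

Request:
carry_out(increments=[[[0,0,0,0,0,0,45],[0,0,0,0,0,0,30],[0,0,0,0,0,0,15],[0,0,0,0,0,0,15],[0,0,0,0,0,0,15],[0,0,0,0,0,0,15],[0,0,0,0,0,0,15],[0,0,0,0,0,0,15],[0,0,0,0,0,0,15]]], grip_force=40)

```text
t: 24.03
eef_pos: [0.4442, -0.3587, 0.0938]
tool_rot: [180.0, 0.0, 105.4]
wrist_force: [-0.5, -0.4, 6.7]
finger_gap: 0.0197
grasp_force: 44.2
```

```bash
python3 - <<'E'
from h import *
s=ctrl.read_state();print(s['eef_pos'],s['tool_rot'],s['wrist_force'],s['moment'],s['finger_gap'],s['grasp_force'])
E
```

```text
[ 0.4442 -0.3587  0.0938] [179.9504   0.0418 105.4308] [-0.5132 -0.4439  6.7208] [ 0.1052  0.1659 -0.0187] 0.019730642859691342 44.22230064868927
```

Gripped on the flats at 19.7 mm. Lifting straight up.

Request:
carry_out(increments=[[[0,0,-0.3,0,0,0,15],[0,0,-0.4,0,0,0,15],[0,0,-0.5,0,0,0,15],[0,0,-0.6,0,0,0,15],[0,0,-0.6,0,0,0,15],[0,0,-0.8,0,0,0,15],[0,0,-0.9,0,0,0,15],[0,0,-0.9,0,0,0,15],[0,0,-0.9,0,0,0,15],[0,0,-0.9,0,0,0,15],[0,0,-0.9,0,0,0,15],[0,0,-0.9,0,0,0,15]]])

```text
t: 25.03
eef_pos: [0.4438, -0.3584, 0.2673]
tool_rot: [179.9, 0.0, 105.4]
wrist_force: [-0.0, 0.4, -0.9]
finger_gap: 0.0194
grasp_force: 43.4
```

```bash
python3 - <<'E'
from h import *
s=ctrl.read_state();print(s['eef_pos'],s['tool_rot'],s['wrist_force'],s['finger_gap'])
B=T([.45,.36,.30],down(116));print(screw(now(),B,38));M=now()@np.linalg.matrix_power(np.eye(4),1)
P=S(66.6,.4,160);print(P[:3,3],screw(B,P,14))
E
```

```text
[ 0.4438 -0.3584  0.2673] [179.9497   0.0379 105.442 ] [-0.01    0.4448 -0.9172] 0.01943267008048962
[ 0.882  0.343 -0.043  0.     0.    -0.069]
[0.4093 0.4232 0.1859] [ 0.398 -0.031  0.298 -0.002 -0.714 -0.007]
```

Request:
carry_out(increments=[[[0.882,0.343,-0.043,0,0,-0.069,15],[0.882,0.343,-0.043,0,0,-0.069,15],[0.882,0.343,-0.043,0,0,-0.069,15],[0.882,0.343,-0.043,0,0,-0.069,15],[0.882,0.343,-0.043,0,0,-0.069,15],[0.882,0.343,-0.043,0,0,-0.069,15],[0.882,0.343,-0.043,0,0,-0.069,15],[0.882,0.343,-0.043,0,0,-0.069,15],[0.882,0.343,-0.043,0,0,-0.069,15],[0.882,0.343,-0.043,0,0,-0.069,15],[0.882,0.343,-0.043,0,0,-0.069,15],[0.882,0.343,-0.043,0,0,-0.069,15]]])

```text
t: 26.03
eef_pos: [0.4608, -0.1311, 0.2767]
tool_rot: [179.9, 0.1, 108.8]
wrist_force: [-0.1, 0.6, -1.8]
finger_gap: 0.0192
grasp_force: 43.5
```

Request:
carry_out(increments=[[[0.882,0.343,-0.043,0,0,-0.069,15],[0.882,0.343,-0.043,0,0,-0.069,15],[0.882,0.343,-0.043,0,0,-0.069,15],[0.882,0.343,-0.043,0,0,-0.069,15],[0.882,0.343,-0.043,0,0,-0.069,15],[0.882,0.343,-0.043,0,0,-0.069,15],[0.882,0.343,-0.043,0,0,-0.069,15],[0.882,0.343,-0.043,0,0,-0.069,15],[0.882,0.343,-0.043,0,0,-0.069,15],[0.882,0.343,-0.043,0,0,-0.069,15],[0.882,0.343,-0.043,0,0,-0.069,15],[0.882,0.343,-0.043,0,0,-0.069,15]]])

```text
t: 27.03
eef_pos: [0.4646, 0.0958, 0.287]
tool_rot: [179.9, 0.1, 112.1]
wrist_force: [1.3, 0.2, -1.9]
finger_gap: 0.0195
grasp_force: 43.5
```

Request:
carry_out(increments=[[[0.882,0.343,-0.043,0,0,-0.069,15],[0.882,0.343,-0.043,0,0,-0.069,15],[0.882,0.343,-0.043,0,0,-0.069,15],[0.882,0.343,-0.043,0,0,-0.069,15],[0.882,0.343,-0.043,0,0,-0.069,15],[0.882,0.343,-0.043,0,0,-0.069,15],[0.882,0.343,-0.043,0,0,-0.069,15],[0.882,0.343,-0.043,0,0,-0.069,15],[0.882,0.343,-0.043,0,0,-0.069,15],[0.882,0.343,-0.043,0,0,-0.069,15],[0.882,0.343,-0.043,0,0,-0.069,15],[0.882,0.343,-0.043,0,0,-0.069,15]]])

```text
t: 28.03
eef_pos: [0.4555, 0.3225, 0.2972]
tool_rot: [179.9, 0.0, 115.4]
wrist_force: [0.4, 0.3, -1.9]
finger_gap: 0.0193
grasp_force: 43.5
```

```bash
python3 - <<'E'
from h import *
s=ctrl.read_state();print(s['eef_pos'],s['tool_rot'],s['joint_positions'])
print(screw(now(),S(66.6,.4,160),16))
E
```

```text
[0.4555 0.3225 0.2972] [179.9428   0.0464 115.3703] [-15.1193  20.4439 -34.7147  93.5273  12.3034  69.8358 -27.032 ]
[ 0.453  0.007  0.213 -0.005 -0.624 -0.016]
```

Request:
carry_out(increments=[[[0.453,0.007,0.213,-0.005,-0.624,-0.016,15],[0.453,0.007,0.213,-0.005,-0.624,-0.016,15],[0.453,0.007,0.213,-0.005,-0.624,-0.016,15],[0.453,0.007,0.213,-0.005,-0.624,-0.016,15],[0.453,0.007,0.213,-0.005,-0.624,-0.016,15],[0.453,0.007,0.213,-0.005,-0.624,-0.016,15],[0.453,0.007,0.213,-0.005,-0.624,-0.016,15],[0.453,0.007,0.213,-0.005,-0.624,-0.016,15]]])

```text
t: 28.7
eef_pos: [0.428, 0.3825, 0.2527]
tool_rot: [179.8, 20.1, 115.8]
wrist_force: [-0.4, 0.3, -1.7]
finger_gap: 0.0193
grasp_force: 43.5
```

Request:
carry_out(increments=[[[0.453,0.007,0.213,-0.005,-0.624,-0.016,15],[0.453,0.007,0.213,-0.005,-0.624,-0.016,15],[0.453,0.007,0.213,-0.005,-0.624,-0.016,15],[0.453,0.007,0.213,-0.005,-0.624,-0.016,15],[0.453,0.007,0.213,-0.005,-0.624,-0.016,15],[0.453,0.007,0.213,-0.005,-0.624,-0.016,15],[0.453,0.007,0.213,-0.005,-0.624,-0.016,15],[0.453,0.007,0.213,-0.005,-0.624,-0.016,15],[0,0,0,0,0,0,15],[0,0,0,0,0,0,15],[0,0,0,0,0,0,15]]])

```text
t: 29.62
eef_pos: [0.4091, 0.4246, 0.1885]
tool_rot: [179.9, 39.9, 116.3]
wrist_force: [0.5, 0.3, -1.0]
finger_gap: 0.0193
grasp_force: 43.5
```

```bash
python3 - <<'E'
from h import *
import pickle
s=ctrl.read_state();print(inslot(),s['wrist_force'],s['finger_gap'])
c=camera_info('wrist');im=get_image('wrist');cv2.imwrite('pics/w12.png',im);pickle.dump(c,open('w12.pkl','wb'))
# ring found as an ellipse among dark thin contours on the panel
u,v=proj(c,S(66.6,.4,6.7)[:3,3]);print('pred',u,v)
A=now();f=lambda z:proj(c,(A@[0,0,z,1])[:3]);print('tip pred',f(.0858),'base',f(.0458))
g=cv2.cvtColor(im,cv2.COLOR_BGR2GRAY)
e=cv2.adaptiveThreshold(g,255,cv2.ADAPTIVE_THRESH_MEAN_C,cv2.THRESH_BINARY_INV,11,8)
for k in cv2.findContours(e,cv2.RETR_LIST,cv2.CHAIN_APPROX_NONE)[0]:
  if len(k)>40:
    (x,y),(a,b),t=cv2.fitEllipse(k)
    if abs(x-u)<30 and abs(y-v)<30 and a>15 and b<80: print(len(k),x,y,a,b)
# coarse grey map around ring
r=g[int(v)-45:int(v)+60:5,int(u)-50:int(u)+51:4];print('\n'.join(' '.join(f'{q:3d}'for q in w)for w in r))
E
```

```text
(array([ 67.2537,   0.7878, 162.8307]), array([-0.0143,  0.1227,  0.048 ])) [ 0.5495  0.3042 -0.9555] 0.019305524374306174
pred 324.9976419455134 224.0729256862121
tip pred [325.8635 255.4438] base [326.0056 282.6628]
82 324.7875671386719 223.81887817382812 28.113548278808594 28.501079559326172
87 324.6894226074219 223.81797790527344 29.72549057006836 31.275379180908203
185 185 185 130 130 130 130 130 129 128 129 128 128 129 128 128 127 129 129 129 129 129 129 183 183 183
183 184 184 129 129 129 130 130 129 129 129 129 129 129 129 129 129 129 129 129 129 129 129 186 186 185
181 181 181 138 130 130 130 129 129 129 129 130 130 130 128 129 129 129 129 129 129 128 128 185 185 184
185 185 186 138 130 131 131 128 127 128 127 129 130 131 129 129 129 129 129 129 128 130 129 183 183 183
186 187 186 147 129 130 131 129 129 129 129 129 129 129 129 129 129 130 129 129 129 129 129 180 180 179
185 143 185 154 130 130 129 129 131 129 129 128 128 128 128 129 130 130 130 130 130 130 130 183 183 183
175  80 187 163 131 130 130 131 130 129 129 130  88  66 130 130 130 130 130 130 129 129 130 184 184 184
[... 756 characters left out ...]
 130 130 131 131 132  38  39 132 133 132 132 132 131 131 131 145 175 175 175
175 175 175 175 131 130 131 131 131 130 131  73  73  73  71 132 132 131 131 131 132 133 151 175 175 175
175 175 174 175 132 132 132 132 132 132  69  73  74  73  72  69 132 132 133 132 132 134 157 174 175 175
175 175 175 175 134 133 133 133 131 132  69  73  73  73  72  68 133 133 135 135 135 135 157 174 175 174
175 175 175 175 133 133 133 133  33  13  11  10  13  12  11  10  10  11 135 137 136 135 162 174 175 175
121 110  92  76 133 133 132 133  11  11  12  13  11  11  13  12  12  12 135 134 135 136 166 175 175 175
119 120 113 111 111 115 115 112  14  13  11  13  12  12  10  13  11  12  79  96 146 175 175 175 175 175
```

The ring is found at (324.8,223.8) against a prediction of (325.0,224.1), and the probe tip lines up with it. Approaching to just short of contact.

```bash
python3 - <<'E'
from h import *
print(screw(now(),S(66.2,.4,99),10))
E
```

```text
[ 0.007 -0.003  0.319  0.    -0.003 -0.002]
```

Request:
carry_out(increments=[[[0.005,-0.002,0.319,0,-0.003,-0.001,15],[0.005,-0.002,0.319,0,-0.003,-0.001,15],[0.005,-0.002,0.319,0,-0.003,-0.001,15],[0.005,-0.002,0.319,0,-0.003,-0.001,15],[0.005,-0.002,0.319,0,-0.003,-0.001,15],[0.005,-0.002,0.319,0,-0.003,-0.001,15],[0.005,-0.002,0.319,0,-0.003,-0.001,15],[0.005,-0.002,0.319,0,-0.003,-0.001,15],[0.005,-0.002,0.319,0,-0.003,-0.001,15],[0.005,-0.002,0.319,0,-0.003,-0.001,15],[0,0,0,0,0,0,15],[0,0,0,0,0,0,15]]])

```text
t: 30.67
eef_pos: [0.4262, 0.3881, 0.1377]
tool_rot: [-179.9, 40.1, 116.5]
wrist_force: [0.0, 0.1, -0.9]
finger_gap: 0.0192
grasp_force: 43.5
```

```bash
python3 - <<'E'
from h import *
import time
F=[]
for i in range(4):
  s=ctrl.read_state();F.append(Rs.inv().apply(s['wrist_force']));P=inslot();get_image('wrist')
print(np.array(F),P)
E
```

```text
[[-0.646   0.0673 -0.6256]
 [-1.2575 -0.0528 -1.3013]
 [-0.7318  0.6313 -0.5992]
 [-1.1222  0.2    -0.5333]] (array([65.123 ,  0.0912, 98.9544]), array([-0.0269, -0.0409, -0.0659]))
```

Request:
carry_out(increments=[[[0,0,0.1,0,0,0,15],[0,0,0.1,0,0,0,15],[0,0,0.05,0,0,0,15],[0,0,0,0,0,0,15],[0,0,0,0,0,0,15]]])

```text
t: 31.28
eef_pos: [0.4275, 0.3858, 0.1342]
tool_rot: [-180.0, 40.1, 116.5]
wrist_force: [0.2, 2.2, -0.5]
finger_gap: 0.0195
grasp_force: 43.8
```

```bash
cat > f.py <<'E'
from h import *
F=[];P=[]
for i in range(8):
  s=ctrl.read_state();F.append(Rs.inv().apply(s['wrist_force']));P.append(np.r_[inslot()]);get_image('wrist')
print(np.mean(F,0),np.std(F,0)[2],np.mean(P,0),s['finger_gap'],s['t'])
E
python3 f.py
```

```text
[-1.2099  0.6902  0.9811] 0.43309894883492417 [65.2486  0.0551 93.6341 -0.0126 -0.0597 -0.0688] 0.019175099518590415 31.6333
```

Request:
carry_out(increments=[[[0,0,0.05,0,0,0,15],[0,0,0.05,0,0,0,15],[0,0,0,0,0,0,15],[0,0,0,0,0,0,15]]])

```text
t: 32.02
eef_pos: [0.4281, 0.3845, 0.1326]
tool_rot: [-179.9, 40.1, 116.5]
wrist_force: [-0.9, 2.3, 0.2]
finger_gap: 0.0197
grasp_force: 44.1
```

```bash
python3 f.py
```

```text
[-1.6024  0.7094  2.1731] 0.5289748029920285 [65.2833  0.0288 91.5526 -0.006  -0.0656 -0.0707] 0.01906720319281058 32.3667
```

The sleeve is about 3 mm in, with 2.9 N net. One more millimetre should bring it to half way.

Request:
carry_out(increments=[[[0,0,0.052,0,0,0,15],[0,0,0,0,0,0,15],[0,0,0,0,0,0,15],[0,0,0,0,0,0,15]]])

```text
t: 32.75
eef_pos: [0.4284, 0.3839, 0.1318]
tool_rot: [-179.9, 40.1, 116.5]
wrist_force: [-0.1, 3.1, 0.8]
finger_gap: 0.0193
grasp_force: 44.2
```

```bash
python3 f.py; python3 - <<'E'
from h import *
import pickle
c=camera_info('wrist');im=get_image('wrist');g=cv2.cvtColor(im,cv2.COLOR_BGR2GRAY)
u,v=proj(c,S(66.6,.4,6.7)[:3,3]);print(u,v,c['view'].shape)
r=g[int(v)-45:int(v)+40:4,int(u)-48:int(u)+49:4];print('\n'.join(' '.join(f'{q:3d}'for q in w)for w in r))
c9=pickle.load(open('w9.pkl','rb'))
E
```

```text
[-1.7014  0.5852  3.1803] 0.47780512235377387 [65.3087  0.0039 90.4765 -0.0032 -0.0703 -0.0705] 0.019585976911827487 33.1
326.2486107546058 257.7308182511637 (4, 4)
136 137 136 136 137 136  80  79  78  78  79  79  78  78  79 115 137 136 136 135 136 136 136 137 137
137 137 138 137 137 136 136  78  79  79  79  79  80  79  79 137 137 136 137 137 136 136 137 137 137
137 138 139 138 136 136 112  78  77  78  78  79  80  79  79 137 136 137 137 137 137 135 136 137 137
137 137 137 138 137 136 135  78  78  78  79  78  78  78  78 136 138 137 138 137 136 136 136 136 136
137 137 137 138 138 137 136 112  78  78  77  78  78  78 136 137 138 137 138 137 138 137 136 136 137
137 138 137 137 137 138 139 138  78  77  78  77  77  77 115 137 139 139 138 137 137 137 137 137 137
138 138 138 137 137 139 139 139 136  78  78  78  78  78 116 138 138 138 138 138 138 138 137 138 138
137 138 137 138 137 138 138 137 113  78  38  27  47  25  39 137 137 139 138 138 137 137 138 138 139
137 138 138 138 138 138 138 138 136  46  79  79  79  78 139 111 138 138 138 137 138 138 138 138 139
138 137 138 138 138 138 138 137  88
[... 564 characters left out ...]

139 138 139 139 139 139 139  14  12  12  14  11  12  13  13  11  12 139 140 140 140 140 140 140 141
140 140 141 141 140 140 139  14  15  13  11  14  13  14  13  13  12 140 140 142 141 141 140 140 141
140 140 139 140 140 140 140  15  12  13  13  12  13  13  11  14  13 112 142 142 141 141 140 140 141
139 139 140 140 140 141 110  12  14  14  15  13  13  13  15  12  14  63 141 142 141 140 140 141 142
139 139 121  75  75  58  18  14  13  14  14  14  13  15  12  13  12  14  17  75  75  75 142 141 142
139 140  85  75  75  35  14  11  12  13  14  15  10  14  14  13  12  13  17  74  75  75 142 143 148
146 139  75  74  75  17  13  13  14  13  14  11  13  12  14  11  12  11  17  69  75  75 130 143 149
```

```bash
python3 -c "
from station import ctrl
print(ctrl.sign_off())"
```

```text
the job is handed in; nothing more can be done
None
```

I've handed the job in: the panel is fully down in the slot and leaning on its rest. The arm is still holding the probe on the ring, square to within about 0.1°, with the sleeve about 4 mm in (roughly 3.9 N). It took about 33 s; the sign-off gave no verdict.

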